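Seal the finished culture tubes in the dry-block incubator

TASK

The cultures in the dry-block incubator are finished. Swing its clear lid right up out of the way, push every blue cap that still stands in its raised, vented position down until it snaps fully home, so that all five tubes are sealed, and then shut the lid fully again. Do not shift or knock over the flask, the jar or the tip box beside it.

Things in the scene. Friction and masses are not known exactly. Their poses are not given: they have to be found in the camera images.
- incubator: Dry-block incubator, fixed: light grey housing, 250 mm deep (x -135 to +115), 220 mm wide, deck 95 mm high. Its grey panel faces the robot and slopes up from 50 mm high at x = -135 to 95 mm at x = -48; louvres on the flanks. Origin: middle of its width, at bench height. Axes: x from the panel back towards the hinge, y left, z up.
- block (a point): Centre of the top of its aluminium block, 22.5 mm behind the incubator's origin, 99 mm above the bench. 2 rows of 3 wells, in the incubator's axes at x = -5 and +50 mm, y = -55, 0 and +55 mm: five capped tubes and one black plug, in any order.
- lid (a joint): Hinge of the clear lid, rad: 0 shut, grows as its front swings up and back, stop at 1.75. Friction hinge: the lid stays where it is left; moving it takes about 2 to 5 N at the handle. The lid is a clear cover, open below, 135 mm deep, 180 mm wide, 60 mm high, walls 3 mm; shut, it roofs all the tubes.
- lid_handle (a point): Middle of the lid's round steel bar handle, 12 mm thick, along the incubator's y, 98 mm clear between its end arms. Lid shut: 45 mm in front of the lid's front wall, 147 mm above the bench (50 mm or more free below it), 180 mm in front of the hinge line and 50 mm above it. Turns with the lid: at 1.57 rad it is 50 mm behind and 180 mm above the hinge line.
- lid_hinge (a point): Middle of the lid's hinge line (along the incubator's y), 90 mm behind the incubator's origin, 97 mm above the bench.
- plug: Black plug in the spare well, 37 mm across, 14 mm high; origin: centre of its underside, 99 mm above the bench. Not to be handled.
- cap0 (a joint): Cap 0 on its tube, m: 0 = upper, vented position; 0.010 = pushed fully home, sealed (hard stop). Slides straight down. A snap bead holds it at either end: pushing it over takes about 16 N at first, less and less as it yields; past half way (5 mm) it snaps home by itself; let go earlier, it springs back up.
- cap0_top (a point): Centre of the flat top of cap 0: blue ribbed cap, 34 mm across, 18 mm high, on a frosted 50 ml culture tube (30 mm across, 115 mm long, stuck fast in its well). Top 141 mm above the bench when vented, 131 mm when sealed. Neighbouring caps are 55 mm apart, centre to centre.
- cap1 (a joint): Cap 1 on its tube, m: 0 = upper, vented position; 0.010 = pushed fully home, sealed (hard stop). Slides straight down. A snap bead holds it at either end: pushing it over takes about 16 N at first, less and less as it yields; past half way (5 mm) it snaps home by itself; let go earlier, it springs back up.
- cap1_top (a point): Centre of the flat top of cap 1: blue ribbed cap, 34 mm across, 18 mm high, on a frosted 50 ml culture tube (30 mm across, 115 mm long, stuck fast in its well). Top 141 mm above the bench when vented, 131 mm when sealed. Neighbouring caps are 55 mm apart, centre to centre.
- cap2 (a joint): Cap 2 on its tube, m: 0 = upper, vented position; 0.010 = pushed fully home, sealed (hard stop). Slides straight down. A snap bead holds it at either end: pushing it over takes about 16 N at first, less and less as it yields; past half way (5 mm) it snaps home by itself; let go earlier, it springs back up.
- cap2_top (a point): Centre of the flat top of cap 2: blue ribbed cap, 34 mm across, 18 mm high, on a frosted 50 ml culture tube (30 mm across, 115 mm long, stuck fast in its well). Top 141 mm above the bench when vented, 131 mm when sealed. Neighbouring caps are 55 mm apart, centre to centre.
- cap3 (a joint): Cap 3 on its tube, m: 0 = upper, vented position; 0.010 = pushed fully home, sealed (hard stop). Slides straight down. A snap bead holds it at either end: pushing it over takes about 16 N at first, less and less as it yields; past half way (5 mm) it snaps home by itself; let go earlier, it springs back up.
- cap3_top (a point): Centre of the flat top of cap 3: blue ribbed cap, 34 mm across, 18 mm high, on a frosted 50 ml culture tube (30 mm across, 115 mm long, stuck fast in its well). Top 141 mm above the bench when vented, 131 mm when sealed. Neighbouring caps are 55 mm apart, centre to centre.
- cap4 (a joint): Cap 4 on its tube, m: 0 = upper, vented position; 0.010 = pushed fully home, sealed (hard stop). Slides straight down. A snap bead holds it at either end: pushing it over takes about 16 N at first, less and less as it yields; past half way (5 mm) it snaps home by itself; let go earlier, it springs back up.
- cap4_top (a point): Centre of the flat top of cap 4: blue ribbed cap, 34 mm across, 18 mm high, on a frosted 50 ml culture tube (30 mm across, 115 mm long, stuck fast in its well). Top 141 mm above the bench when vented, 131 mm when sealed. Neighbouring caps are 55 mm apart, centre to centre.
- flask: Bystander: empty conical glass flask, 84 mm across, 142 mm high, standing at the incubator's right; origin: centre of its underside.
- bottle: Bystander: glass jar with a blue cap, 68 mm across, 115 mm high, at the left rear of the incubator; origin: centre of its underside.
- tip_box: Bystander: blue pipette-tip box with a clear top, 122 x 84 x 80 mm, at the incubator's left; origin: centre of its underside.

How it is judged:
On the way, in this order (a step that is already met when the one before it is completed fails the run):
1. the lid is swung up out of the way (past 0.8 rad) (value of joint lid above 0.8 rad), for 0.2 s.
2. all five caps are snapped home, with the lid open (value of joint each of cap0, cap1, cap2, cap3, cap4 above 0.0085 m and value of joint lid above 0.5 rad), for 0.2 s.
At the end, for the whole second after the job is handed in: All five caps are sealed (each at least 8.5 of its 10 mm down), the lid is shut (under 0.05 rad, about 9 mm at the handle), and flask, jar and tip box stand upright (within 0.2 rad) within 30 mm of where they stood (value of joint each of cap0, cap1, cap2, cap3, cap4 above 0.0085 m and value of joint lid below 0.05 rad and distance of each of flask, bottle, tip_box from where it was at the start of the episode below 0.03 m and angle between each of flask, bottle, tip_box's own z axis and vertical below 0.2 rad and velocity of joint lid between -0.05 and 0.05 rad/s); the robot touches nothing.
It fails at once if the flask is shifted more than 30 mm or tipped (distance of flask from where it was at the start of the episode above 0.03 m or angle between flask's own z axis and vertical above 0.35 rad).
It fails at once if the jar is shifted more than 30 mm or tipped (distance of bottle from where it was at the start of the episode above 0.03 m or angle between bottle's own z axis and vertical above 0.35 rad).
It fails at once if the tip box is shifted more than 30 mm or tipped (distance of tip_box from where it was at the start of the episode above 0.03 m or angle between tip_box's own z axis and vertical above 0.35 rad).
It also fails if it takes over 67 s, if anything falls off the work surface, if the arm or the gripper's body presses on something with over 40 N, if the wrist force passes 120 N, or if a joint passes its speed limit or range.

ROBOT

A 6-joint arm with a two-finger parallel gripper is mounted at the origin on the work surface. World frame = base frame: x ahead of the robot, y to its left, z up, the work surface at z = 0. Lengths are in m, angles in rad, forces in N, time in s.
With the tool pointing down it reaches from about 0.425 to 0.925 m from the base axis. Payload 12.5 kg.
Tool frame: the origin (TCP) lies midway between the tips of the shut fingers; the grasp point (between the pads) lies ctrl.grip_point_offset behind it (ctrl.grip_point_offset is the distance from the TCP to the grasp point, in m); x points along the fingers, y is the direction in which the jaws open and shut, and the axes are right-handed (so a half turn about x gives the same grasp; the last joint's range is limited). The gripper opens to 85 mm and grips with 20 to 120 N. Pads are 22 mm wide; open, the fingers measure 114 mm over their backs; the gripper's body (76 mm by 85 mm) begins 54 mm behind the grasp point. The pads swing forward as they close: fully open they stand 13 mm farther back than shut.
Start: joints at [-1.437, 0.491, 1.559, -0, 1.092, -0.106], TCP at [0.148, -0.607, 0.231] pointing down, gripper open.
Joint ranges: [-3.1, 3.1], [-0.84, 2.19], [0.05, 2.79], [-1.13, 4.28], [0.06, 2.93], [-2.69, 2.69]. Speed limits (rad/s): [2.22, 2.22, 2.79, 3.14, 3.14, 3.14].

INTERFACE

Orientations are given as [roll, pitch, yaw] about the fixed x, y, z axes, in that order (R = Rz(yaw) Ry(pitch) Rx(roll)).
In Python, from bench import ctrl gives the robot as it stands. The module is installed in compiled form; this text tells all that it offers.
- The arm moves only by the tool arm_command, never from a script. Its argument "commands" is a list of rows, each an object with "fingers": the gripper command: -1 is shut, 1 is fully open, values between are in proportion; "travel": the shift along the tool's x, y, z in mm, a list of three; "angular": the turn, a rotation vector about the tool's x, y, z in degrees, a list of three. A call has 1 to 5 rows; each row shifts and turns the commanded pose from where the row before left it, along the tool's axes as they then stand; what a row does not reach is not made up. A row lasts 1/12 s, in which the tool goes at most 41.7 mm and 7.16 degrees, less where a joint would pass 70% of its speed; a pose out of reach is approached as far as the arm can. A call is refused whole if a number of a shift passes 41.7 or a number of a turn 7.16, either way. A call with a gripper value outside its range is refused whole. The fingers move at their own pace and stop on an object; the grip force is fixed at half the most. Time passes only in rows, so rows that do not move let the fingers close. It gives the time, the measured TCP pose, the force and the opening at its end, in the units of the state.
- ctrl.get_obs(): the state, without advancing time (a new reading comes with each control period).
- ctrl.snapshot(name): name is "scene" or "top" or "wrist"; returns a dict with "image" (420x560x3 uint8, blue, green, red), "z_map" (420x560 float32, m along the optical axis (not along the pixel's ray), 0 where there is no reading), "fx", "fy", "cx", "cy" (pixels), "cam_to_world" (4x4, takes a point from camera to world coordinates); the wrist camera has in their place "tool_from_camera" (4x4, takes a point from camera to tool coordinates, whose origin is the TCP and whose axes are the tool frame's). Camera axes: x right, y up, looking along -z (the intrinsics and any distortion apply to the point x, -y, -z); pixel columns grow to the right and rows downward; lengths in m; the calibration is good to about 2 mm. The wrist camera is an equidistant fisheye: a pixel r from the principal point sees the ray r / f radians off the axis. A picture is of the moment at which its call begins: read the wrist's pose just before it.
- ctrl.close_job(): hands the job in, once; it reports no verdict.
The state is a dict: "t": time; "joint_pos": joint angles; "joint_velocities": joint speeds; "tau": joint torques, N m; "eef_pos": TCP position; "ee_rot": TCP orientation; "ft_force": force on the tool from outside, world axes, zero at the start; "torque": the same for the moment, N m; "grip_width": opening from 0.0 (shut) to 1.0 (fully open).
Only numpy, scipy, OpenCV 4.12 (cv2) and the standard library are available. Lean on these libraries where they do the work, as an engineer would, in place of code of your own. Each camera call takes 0.05 s, during which the arm holds its last target.

## Working session

There is one attempt and no reset: what is moved stays moved. The work goes in short steps, Python scripts to look and compute and a tool call to move; the robot and the scene stay as the last step left them, time stands still between calls to the robot, and variables do not carry over. Pictures are saved under pics/ and viewed, and the job is handed in when it is done.

Besides the shell and the picture viewer there is one more tool, called after "Call:" by a JSON object that holds its "op" and its "data", one argument or row to a line. arm_command: Moves the arm, as the interface text tells. Its arguments: {"type":"object","properties":{"commands":{"type":"array"}},"required":["commands"]}

```bash
mkdir -p pics
cat > h.py <<'E'
import numpy as np, cv2
from bench import ctrl
def snap(n,save):
    s=ctrl.snapshot(n); cv2.imwrite('pics/'+save+'.png',s['image']); np.savez('pics/'+save+'.npz',**{k:v for k,v in s.items()}); return s
def w(s,u,v,z=None):
    z=s['z_map'][int(v),int(u)] if z is None else z
    p=np.array([(u-s['cx'])/s['fx']*z,-(v-s['cy'])/s['fy']*z,-z,1]); return (s['cam_to_world']@p)[:3]
E
python3 - <<'E'
from h import *
o=ctrl.get_obs(); print(o, ctrl.grip_point_offset)
for n in('scene','top','wrist'):
    s=snap(n,n+'0'); print(n,[s[k] for k in('fx','fy','cx','cy')]); print(np.round(s.get('cam_to_world',s.get('tool_from_camera')),3))
E
```

```text
{'t': 0.0, 'joint_pos': array([-1.43661449e+00,  4.91560643e-01,  1.55950864e+00, -1.09738791e-05,
        1.09170757e+00, -1.05601576e-01]), 'joint_velocities': array([ 0.00111826,  0.00106075, -0.00078182,  0.00061891, -0.0017041 ,
        0.00138155]), 'tau': array([ 4.92928637e-03, -6.18433213e+01, -2.61588764e+01, -6.49791389e-06,
        4.03711005e-03,  2.42195614e-05]), 'eef_pos': array([ 0.14841688, -0.60685857,  0.23070669]), 'ee_rot': array([-1.66817959,  1.56961208,  1.71320154]), 'ft_force': array([-0.24930433, -0.73503545,  0.17623781]), 'torque': array([-0.01525115, -0.0127233 , -0.006442  ]), 'grip_width': 1.0018653692662243} 0.0187
scene [537.6395799494918, 537.6395799494918, 282.08810290967267, 217.10948262439553]
[[-0.777 -0.325  0.539  1.23 ]
 [ 0.629 -0.382  0.677  0.879]
 [-0.014  0.865  0.502  0.761]
 [ 0.     0.     0.     1.   ]]
top [392.2706059855599, 392.2706059855599, 277.468203592717, 208.29239246421812]
[[ 0.012  0.996 -0.092  0.489]
 [-1.     0.012 -0.005  0.05 ]
 [-0.004  0.092  0.996  0.881]
 [ 0.     0.     0.     1.   ]]
wrist [325.19226210127806, 325.19226210127806, 280.50632792611214, 209.92784682152714]
[[-0.001  0.317 -0.948 -0.142]
 [ 1.     0.    -0.001  0.   ]
 [-0.    -0.948 -0.317 -0.083]
 [ 0.     0.     0.     1.   ]]
```

View pics/scene0.png

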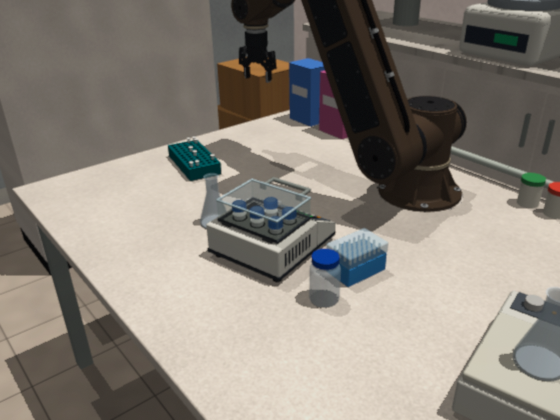

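View pics/top0.png

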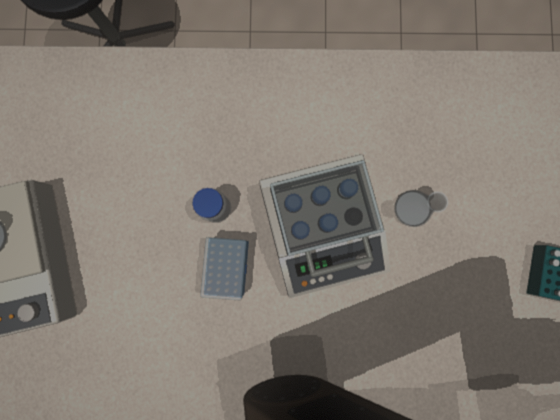

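View pics/wrist0.png

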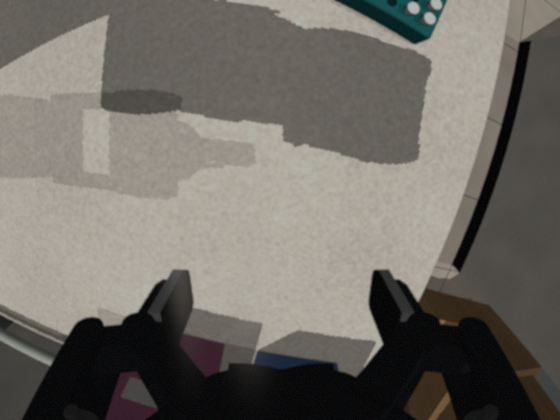

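Run:
```python
import cv2
t=cv2.imread('pics/top0.png'); c=t[140:310,180:460]; cv2.imwrite('pics/topc.png',cv2.resize(c,None,fx=2.8,fy=2.8,interpolation=cv2.INTER_CUBIC))
t=cv2.imread('pics/scene0.png'); c=t[165:315,190:400]; cv2.imwrite('pics/scenec.png',cv2.resize(c,None,fx=3.8,fy=3.8,interpolation=cv2.INTER_CUBIC))
```

```text
(no output)
```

View pics/topc.png

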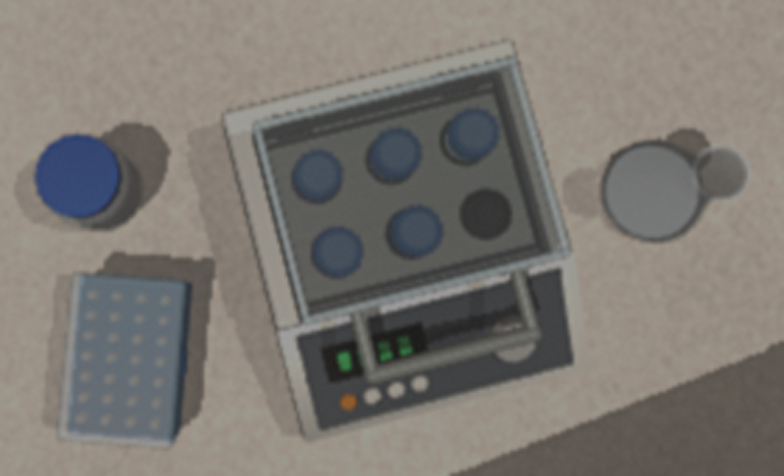

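View pics/scenec.png

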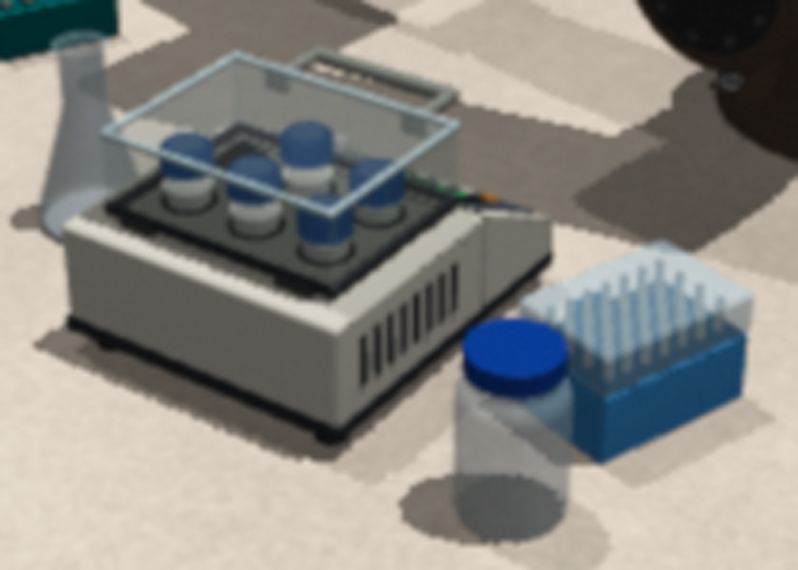

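Run:
```python
from h import *
from scipy.spatial.transform import Rotation as Ro
s=dict(np.load('pics/top0.npz'))
f=lambda u,v:(180+u/2.8,140+v/2.8)
def at(u,v,h):
    a=w(s,u,v,1.0);o=s['cam_to_world'][:3,3];d=a-o
    return o+d*(h-o[2])/d[2]
from scipy.optimize import least_squares
# (crop px, local x,y,z)
P=[((225,115),115,110,95),((514,42),115,-110,95),((280,327),-48,110,95),((575,255),-48,-110,95),
((318,175),50,55,136),((395,155),50,0,136),((472,134),50,-55,141),((338,251),-5,55,131),((415,231),-5,0,136),((486,213),-5,-55,113),
((372,372),-90,55,147),((536,333),-90,-55,147)]
for i,(c,x,y,z) in enumerate(P): print(i,np.round(at(*f(*c),z/1000),4), 'depth',np.round(w(s,*map(round,f(*c))),4))
def T(p,x,y): c,sn=np.cos(p[2]),np.sin(p[2]); return np.array([p[0]+c*x-sn*y,p[1]+sn*x+c*y])
idx=list(range(10))
def res(p): return np.concatenate([T(p,P[i][1]/1e3,P[i][2]/1e3)-at(*f(*P[i][0]),P[i][3]/1e3)[:2] for i in idx])
r=least_squares(res,[.5,0,.2]); print(r.x); print(np.round(r.fun.reshape(-1,2)*1000,1))
for n,x,y in(('handle',-90,0),('hinge',90,0)): print(n,T(r.x,x/1e3,y/1e3),np.hypot(*T(r.x,x/1e3,y/1e3)))
R=Ro.from_euler('xyz',ctrl.get_obs()['ee_rot']).as_matrix(); print(np.round(R,3))
```

```text
0 [0.6165 0.089  0.095 ] depth [0.6168 0.0898 0.0938]
1 [ 0.6726 -0.1204  0.095 ] depth [ 0.6949 -0.1421 -0.0008]
2 [0.4647 0.0475 0.095 ] depth [0.4642 0.0475 0.0937]
3 [ 0.5183 -0.1627  0.095 ] depth [ 0.5221 -0.1882 -0.0023]
4 [0.5692 0.0228 0.136 ] depth [0.5678 0.0229 0.1581]
5 [ 0.5836 -0.0296  0.136 ] depth [ 0.5815 -0.0272  0.1578]
6 [ 0.5979 -0.0814  0.141 ] depth [ 0.5955 -0.0795  0.1561]
7 [0.5178 0.0086 0.131 ] depth [0.5162 0.0094 0.1555]
8 [ 0.5318 -0.0433  0.136 ] depth [ 0.5315 -0.0404  0.1562]
9 [ 0.5463 -0.0959  0.113 ] depth [ 0.5432 -0.0885  0.1562]
10 [ 0.4375 -0.0135  0.147 ] depth [0.4892 0.05   0.8812]
11 [ 0.4644 -0.1221  0.147 ] depth [ 0.4645 -0.1196  0.1541]
[ 0.53587483 -0.04345479  0.26034246]
[[ 2.2  3.5]
 [ 2.7  0.2]
 [-3.5  3. ]
 [-0.5  0.5]
 [ 0.8 -0.3]
 [ 0.6 -1. ]
 [ 0.4 -2.4]
 [-0.9 -0.2]
 [-0.7 -1.5]
 [-1.1 -2. ]]
handle [ 0.44890766 -0.06662182] 0.45382436939153853
hinge [ 0.622842   -0.02028775] 0.6231723310202676
[[-0.     0.238 -0.971]
 [ 0.001 -0.971 -0.238]
 [-1.    -0.001 -0.   ]]
```

Call:
{"op": "arm_command", "data": {
  "commands": [
    {"fingers": 0, "travel": [-6, -23.8, -31.8], "angular": [0, 0, 0]},
    {"fingers": 0, "travel": [-6, -23.8, -31.8], "angular": [0, 0, 0]},
    {"fingers": 0, "travel": [-6, -23.8, -31.8], "angular": [0, 0, 0]},
    {"fingers": 0, "travel": [-6, -23.8, -31.8], "angular": [0, 0, 0]},
    {"fingers": 0, "travel": [-6, -23.8, -31.8], "angular": [0, 0, 0]}
  ]
}}

```text
t: 0.57
eef_pos: [0.2754, -0.4521, 0.2614]
ee_rot: [-1.616, 1.571, 1.765]
ft_force: [0.1, -0.2, 0.7]
grip_width: 0.499
```

Call:
{"op": "arm_command", "data": {
  "commands": [
    {"fingers": 0, "travel": [-6, -23.8, -31.8], "angular": [0, 0, 0]},
    {"fingers": 0, "travel": [-6, -23.8, -31.8], "angular": [0, 0, 0]},
    {"fingers": 0, "travel": [-6, -23.8, -31.8], "angular": [0, 0, 0]},
    {"fingers": 0, "travel": [-6, -23.8, -31.8], "angular": [0, 0, 0]},
    {"fingers": 0, "travel": [-6, -23.8, -31.8], "angular": [0, 0, 0]}
  ]
}}

```text
t: 0.98
eef_pos: [0.4016, -0.2986, 0.2916]
ee_rot: [0.661, 1.571, -2.241]
ft_force: [0.1, -0.7, -0.3]
grip_width: 0.502
```

Call:
{"op": "arm_command", "data": {
  "commands": [
    {"fingers": 0, "travel": [0, 0, 0], "angular": [-7, 0, 0]},
    {"fingers": 0, "travel": [0, 0, 0], "angular": [-7, 0, 0]},
    {"fingers": 0, "travel": [0, 0, 0], "angular": [-7, 0, 0]},
    {"fingers": 0, "travel": [0, 0, 0], "angular": [-7, 0, 0]},
    {"fingers": 0, "travel": [0, 0, 0], "angular": [-7, 0, 0]}
  ]
}}

```text
t: 1.4
eef_pos: [0.4009, -0.3002, 0.2912]
ee_rot: [-1.382, 1.57, 2.617]
ft_force: [0.7, -0.4, 0.0]
grip_width: 0.496
```

Call:
{"op": "arm_command", "data": {
  "commands": [
    {"fingers": 0, "travel": [0, 0, 0], "angular": [-7, 0, 0]},
    {"fingers": 0, "travel": [0, 0, 0], "angular": [-7, 0, 0]},
    {"fingers": 0, "travel": [0, 0, 0], "angular": [-7, 0, 0]},
    {"fingers": 0, "travel": [0, 0, 0], "angular": [-7, 0, 0]},
    {"fingers": 0, "travel": [0, 0, 0], "angular": [-7, 0, 0]}
  ]
}}

```text
t: 1.82
eef_pos: [0.4008, -0.3003, 0.2911]
ee_rot: [-2.234, 1.57, 2.375]
ft_force: [0.3, -0.3, 0.3]
grip_width: 0.499
```

Call:
{"op": "arm_command", "data": {
  "commands": [
    {"fingers": 0, "travel": [0, 0, 0], "angular": [-7, 0, 0]},
    {"fingers": 0, "travel": [0, 0, 0], "angular": [-7, 0, 0]},
    {"fingers": 0, "travel": [0, 0, 0], "angular": [-7, 0, 0]}
  ]
}}

```text
t: 2.07
eef_pos: [0.4008, -0.3003, 0.2912]
ee_rot: [-2.511, 1.57, 2.465]
ft_force: [-0.2, 0.1, 0.7]
grip_width: 0.503
```

```bash
cat >> h.py <<'E'
from scipy.spatial.transform import Rotation as Ro
P0=np.array([.5362,-.0440]); YAW=.255
def T(x,y,z):
    c,sn=np.cos(YAW),np.sin(YAW); return np.array([P0[0]+(c*x-sn*y)/1e3,P0[1]+(sn*x+c*y)/1e3,z/1e3])
def loc(p):
    c,sn=np.cos(YAW),np.sin(YAW); d=np.asarray(p[:2])-P0; return np.round(np.array([c*d[0]+sn*d[1],-sn*d[0]+c*d[1],p[2]])*1e3,1)
def st():
    o=ctrl.get_obs(); R=Ro.from_euler('xyz',o['ee_rot']).as_matrix()
    print('t',round(o['t'],2),'pos',np.round(o['eef_pos'],4),'loc',loc(o['eef_pos']),'grip',round(o['grip_width'],3),'F',np.round(o['ft_force'],1)); 
    yl=R[:,1]; print('q',np.round(o['joint_pos'],3),'xdir',np.round(R[:,0],3),'yaw of y',round(np.arctan2(yl[1],yl[0]),4)); return o,R
def go(x,y,z):
    o,R=st(); d=(T(x,y,z)-o['eef_pos'])*1e3; t=R.T@d; print('tool delta mm',np.round(t,1),'dist',np.linalg.norm(t).round(1))
E
python3 -c "
from h import *
go(-90,0,230); snap('wrist','w1')"
```

```text
t 2.07 pos [ 0.4008 -0.3003  0.2912] loc [-195.7 -213.9  291.2] grip 0.503 F [-0.2  0.1  0.7]
q [-0.775  0.251  1.773 -0.     1.118 -1.038] xdir [-0.  0. -1.] yaw of y 0.2632
tool delta mm [  61.2  107.5 -213. ] dist 246.3
```

View pics/w1.png

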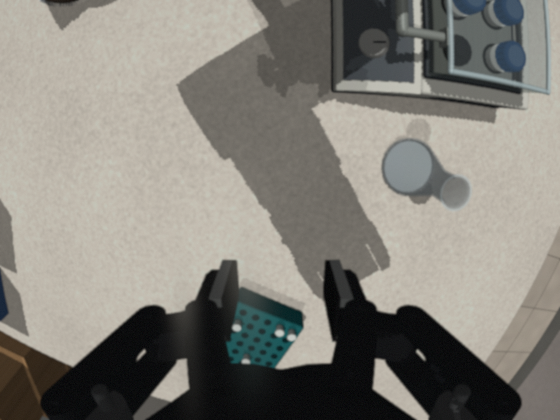

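Call:
{"op": "arm_command", "data": {
  "commands": [
    {"fingers": -0.05, "travel": [9, 17.9, -35.5], "angular": [0, 0, 0]},
    {"fingers": -0.05, "travel": [9, 17.9, -35.5], "angular": [0, 0, 0]},
    {"fingers": -0.05, "travel": [9, 17.9, -35.5], "angular": [0, 0, 0]},
    {"fingers": -0.05, "travel": [9, 17.9, -35.5], "angular": [0, 0, 0]},
    {"fingers": -0.05, "travel": [9, 17.9, -35.5], "angular": [0, 0, 0]}
  ]
}}

```text
t: 2.53
eef_pos: [0.4421, -0.1043, 0.246]
ee_rot: [0.757, 1.57, -0.56]
ft_force: [1.2, -0.6, 0.0]
grip_width: 0.476
```

Call:
{"op": "arm_command", "data": {
  "commands": [
    {"fingers": -0.05, "travel": [9, 17.9, -35.5], "angular": [0, 0, 0]},
    {"fingers": -0.05, "travel": [0, 0, 0], "angular": [0, 0, 0]}
  ]
}}

```text
t: 2.7
eef_pos: [0.4503, -0.0617, 0.236]
ee_rot: [-2.455, 1.568, 2.516]
ft_force: [0.2, -0.3, 0.2]
grip_width: 0.471
```

```bash
python3 -c "
from h import *
go(-90,0,127); snap('wrist','w2');snap('scene','s2');snap('top','t2')
t=cv2.imread('pics/s2.png'); c=t[115:265,190:400]; cv2.imwrite('pics/s2c.png',cv2.resize(c,None,fx=3.8,fy=3.8,interpolation=cv2.INTER_CUBIC))
"
```

```text
t 2.7 pos [ 0.4503 -0.0617  0.236 ] loc [-87.6   4.5 236. ] grip 0.471 F [ 0.2 -0.3  0.2]
q [-2.82e-01  2.44e-01  1.95e+00  1.00e-03  9.50e-01 -5.42e-01] xdir [-0.002  0.002 -1.   ] yaw of y 0.2587
tool delta mm [109.   -2.2   4.7] dist 109.1
```

View pics/w2.png

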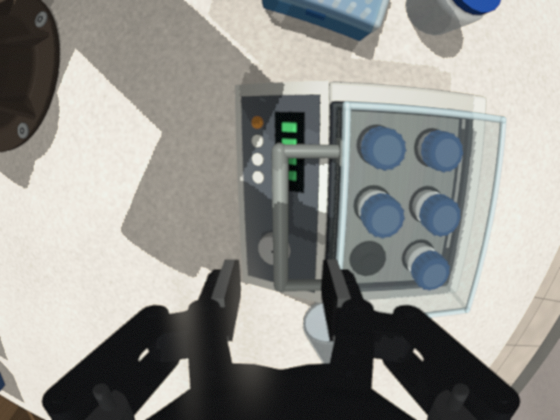

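View pics/s2c.png

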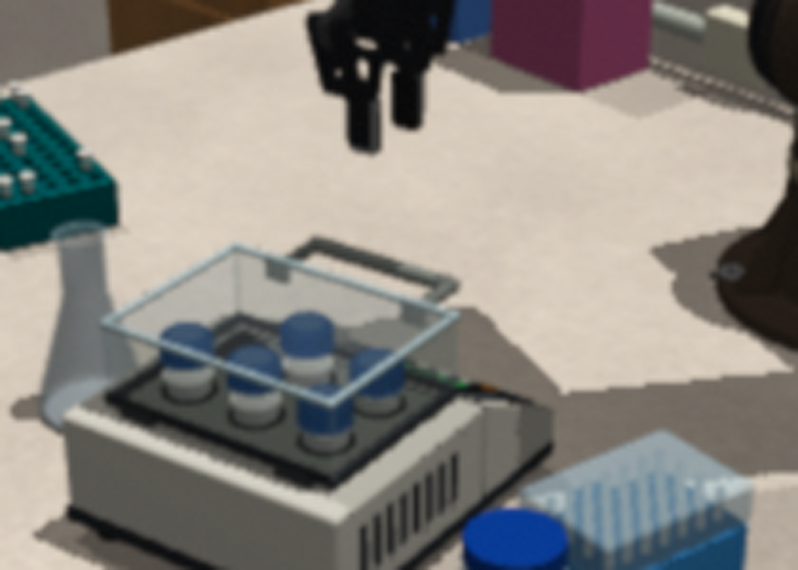

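Call:
{"op": "arm_command", "data": {
  "commands": [
    {"fingers": -0.05, "travel": [27, 0, 1], "angular": [0, 0, 0]},
    {"fingers": -0.05, "travel": [27, 0, 1], "angular": [0, 0, 0]},
    {"fingers": -0.05, "travel": [27, 0, 1], "angular": [0, 0, 0]},
    {"fingers": -0.05, "travel": [27, 0, 1], "angular": [0, 0, 0]},
    {"fingers": -0.05, "travel": [0, 0, 0], "angular": [0, 0, 0]}
  ]
}}

```text
t: 3.27
eef_pos: [0.4499, -0.0722, 0.126]
ee_rot: [-2.093, 1.565, 2.873]
ft_force: [-0.8, -0.2, -0.4]
grip_width: 0.476
```

```bash
python3 -c "
from h import *
go(-90,0,127); snap('wrist','w3')
"
```

```text
t 3.27 pos [ 0.4499 -0.0722  0.126 ] loc [-90.6  -5.5 126. ] grip 0.476 F [-0.8 -0.2 -0.4]
q [-0.304  0.415  2.073 -0.     0.659 -0.557] xdir [-0.005  0.002 -1.   ] yaw of y 0.2534
tool delta mm [-0.9  0.6 -5.5] dist 5.6
```

View pics/w3.png

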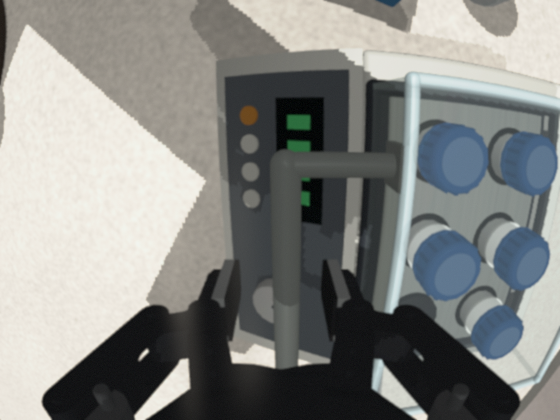

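Call:
{"op": "arm_command", "data": {
  "commands": [
    {"fingers": -1, "travel": [0, 1.5, -3], "angular": [0, 0, 0]},
    {"fingers": -1, "travel": [0, 0, 0], "angular": [0, 0, 0]},
    {"fingers": -1, "travel": [0, 0, 0], "angular": [0, 0, 0]},
    {"fingers": -1, "travel": [0, 0, 0], "angular": [0, 0, 0]},
    {"fingers": -1, "travel": [0, 0, 0], "angular": [0, 0, 0]}
  ]
}}

```text
t: 3.73
eef_pos: [0.4516, -0.0683, 0.1309]
ee_rot: [-0.251, 1.569, -1.564]
ft_force: [-7.9, -7.6, 6.5]
grip_width: 0.116
```

```bash
python3 -c "
from h import *
go(-90,0,127); snap('wrist','w4')
"
```

```text
t 3.73 pos [ 0.4516 -0.0683  0.1309] loc [-88.   -2.2 130.9] grip 0.116 F [-7.9 -7.6  6.5]
q [-2.940e-01  4.060e-01  2.069e+00 -2.000e-03  6.660e-01 -5.500e-01] xdir [ 0.    -0.001 -1.   ] yaw of y 0.258
tool delta mm [ 3.9 -2.  -2.2] dist 4.9
```

View pics/w4.png

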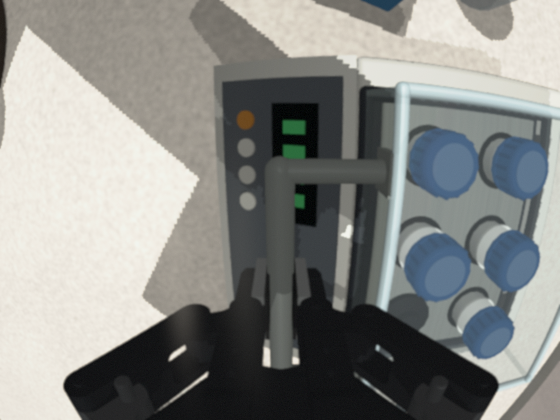

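```bash
python3 -c "
import numpy as np
R=np.hypot(180,50);a=np.arctan2(50,180)
th=np.arange(0,1.70,.085)
x=-R*np.cos(a+th);z=R*np.sin(a+th)
for i in range(len(th)-1): print(round(th[i+1],3),np.round([-(z[i+1]-z[i]),x[i+1]-x[i]],1))
"
```

```text
0.085 [-15.1   4.9]
0.17 [-14.6   6.2]
0.255 [-14.1   7.4]
0.34 [-13.4   8.5]
0.425 [-12.6   9.7]
0.51 [-11.7  10.7]
0.595 [-10.8  11.6]
0.68 [-9.8 12.5]
0.765 [-8.7 13.3]
0.85 [-7.5 14. ]
0.935 [-6.3 14.6]
1.02 [-5.  15.1]
1.105 [-3.7 15.4]
1.19 [-2.4 15.7]
1.275 [-1.1 15.8]
1.36 [ 0.3 15.9]
1.445 [ 1.6 15.8]
1.53 [ 3.  15.6]
1.615 [ 4.3 15.3]
```

Call:
{"op": "arm_command", "data": {
  "commands": [
    {"fingers": -1, "travel": [-15.1, 4.9, 0], "angular": [0, 0, 0]},
    {"fingers": -1, "travel": [-14.6, 6.2, 0], "angular": [0, 0, 0]},
    {"fingers": -1, "travel": [-14.1, 7.4, 0], "angular": [0, 0, 0]},
    {"fingers": -1, "travel": [0, 0, 0], "angular": [0, 0, 0]}
  ]
}}

```text
t: 4.12
eef_pos: [0.4696, -0.0634, 0.1764]
ee_rot: [-0.47, 1.569, -1.782]
ft_force: [-13.7, -8.4, 9.8]
grip_width: 0.115
```

```bash
python3 -c "
from h import *
st(); snap('scene','s5')
t=cv2.imread('pics/s5.png'); c=t[115:265,190:400]; cv2.imwrite('pics/s5c.png',cv2.resize(c,None,fx=3.8,fy=3.8,interpolation=cv2.INTER_CUBIC))
"
```

```text
t 4.12 pos [ 0.4696 -0.0634  0.1764] loc [-69.4  -2.  176.4] grip 0.115 F [-13.7  -8.4   9.8]
q [-0.273  0.353  1.983 -0.003  0.805 -0.529] xdir [-0.    -0.002 -1.   ] yaw of y 0.2582
```

View pics/s5c.png

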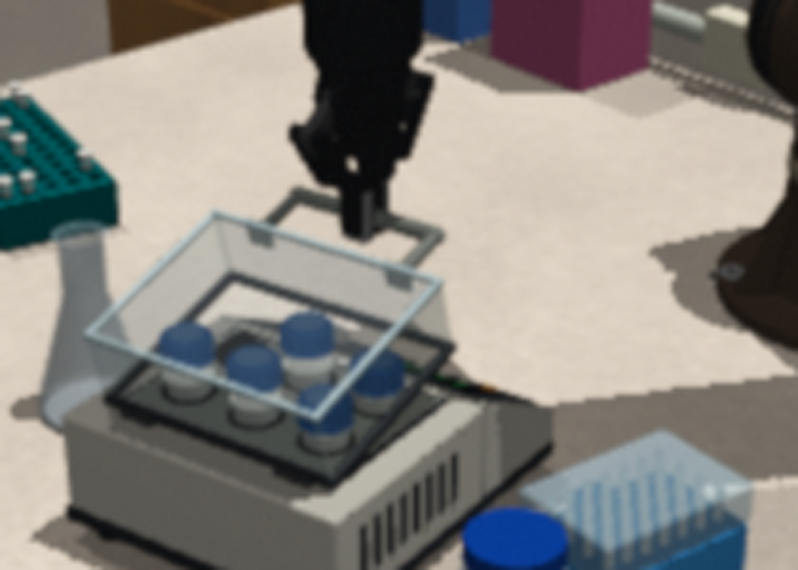

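Call:
{"op": "arm_command", "data": {
  "commands": [
    {"fingers": -1, "travel": [-13.4, 8.5, 0], "angular": [0, 0, 0]},
    {"fingers": -1, "travel": [-12.6, 9.7, 0], "angular": [0, 0, 0]},
    {"fingers": -1, "travel": [-11.7, 10.7, 0], "angular": [0, 0, 0]},
    {"fingers": -1, "travel": [-10.8, 11.6, 0], "angular": [0, 0, 0]},
    {"fingers": -1, "travel": [-9.8, 12.5, 0], "angular": [0, 0, 0]}
  ]
}}

```text
t: 4.58
eef_pos: [0.5184, -0.0503, 0.2346]
ee_rot: [-1.389, 1.565, -2.702]
ft_force: [-23.0, -7.5, 22.9]
grip_width: 0.112
```

Call:
{"op": "arm_command", "data": {
  "commands": [
    {"fingers": -1, "travel": [-8.7, 13.3, 0], "angular": [0, 0, 0]},
    {"fingers": -1, "travel": [-7.5, 14, 0], "angular": [0, 0, 0]},
    {"fingers": -1, "travel": [-6.3, 14.6, 0], "angular": [0, 0, 0]},
    {"fingers": -1, "travel": [-5, 15.1, 0], "angular": [0, 0, 0]},
    {"fingers": -1, "travel": [0, 0, 0], "angular": [0, 0, 0]}
  ]
}}

```text
t: 5.0
eef_pos: [0.5783, -0.0343, 0.2631]
ee_rot: [1.197, 1.565, -0.116]
ft_force: [-4.3, 3.0, 19.7]
grip_width: 0.114
```

```bash
python3 -c "
from h import *
st(); snap('scene','s6')
t=cv2.imread('pics/s6.png'); c=t[115:265,190:400]; cv2.imwrite('pics/s6c.png',cv2.resize(c,None,fx=3.8,fy=3.8,interpolation=cv2.INTER_CUBIC))
"
```

```text
t 5.0 pos [ 0.5783 -0.0343  0.2631] loc [ 43.2  -1.3 263.1] grip 0.114 F [-4.3  3.  19.7]
q [-0.173  0.393  1.636  0.     1.107 -0.431] xdir [ 0.005 -0.001 -1.   ] yaw of y 0.2578
```

View pics/s6c.png

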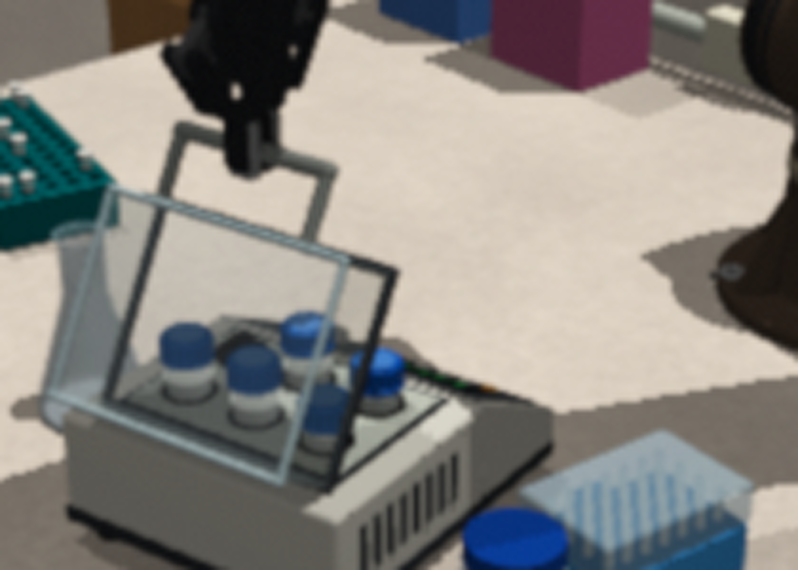

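Call:
{"op": "arm_command", "data": {
  "commands": [
    {"fingers": -1, "travel": [-2.7, 15.4, 0], "angular": [0, 0, 0]},
    {"fingers": -1, "travel": [-1.4, 15.7, 0], "angular": [0, 0, 0]},
    {"fingers": -1, "travel": [0, 15.8, 0], "angular": [0, 0, 0]},
    {"fingers": -1, "travel": [0.8, 15.9, 0], "angular": [0, 0, 0]},
    {"fingers": -1, "travel": [0, 0, 0], "angular": [0, 0, 0]}
  ]
}}

```text
t: 5.47
eef_pos: [0.6402, -0.0176, 0.2671]
ee_rot: [1.368, 1.562, 0.055]
ft_force: [1.9, 6.7, 21.5]
grip_width: 0.12
```

Call:
{"op": "arm_command", "data": {
  "commands": [
    {"fingers": -1, "travel": [1.6, 15.8, 0], "angular": [0, 0, 0]},
    {"fingers": -1, "travel": [3, 15.6, 0], "angular": [0, 0, 0]},
    {"fingers": -1, "travel": [4.3, 15.3, 0], "angular": [0, 0, 0]},
    {"fingers": -1, "travel": [0, 0, 0], "angular": [0, 0, 0]}
  ]
}}

```text
t: 5.8
eef_pos: [0.6847, -0.0055, 0.2557]
ee_rot: [1.512, 1.565, 0.199]
ft_force: [5.3, 6.9, 6.2]
grip_width: 0.113
```

```bash
python3 -c "
from h import *
st(); snap('scene','s7')
t=cv2.imread('pics/s7.png'); c=t[115:265,190:400]; cv2.imwrite('pics/s7c.png',cv2.resize(c,None,fx=3.8,fy=3.8,interpolation=cv2.INTER_CUBIC))
"
```

```text
t 5.8 pos [ 0.6847 -0.0055  0.2557] loc [ 1.534e+02 -2.000e-01  2.557e+02] grip 0.113 F [5.3 6.9 6.2]
q [-0.105  0.557  1.371  0.002  1.209 -0.364] xdir [ 0.005  0.001 -1.   ] yaw of y 0.2581
```

View pics/s7c.png

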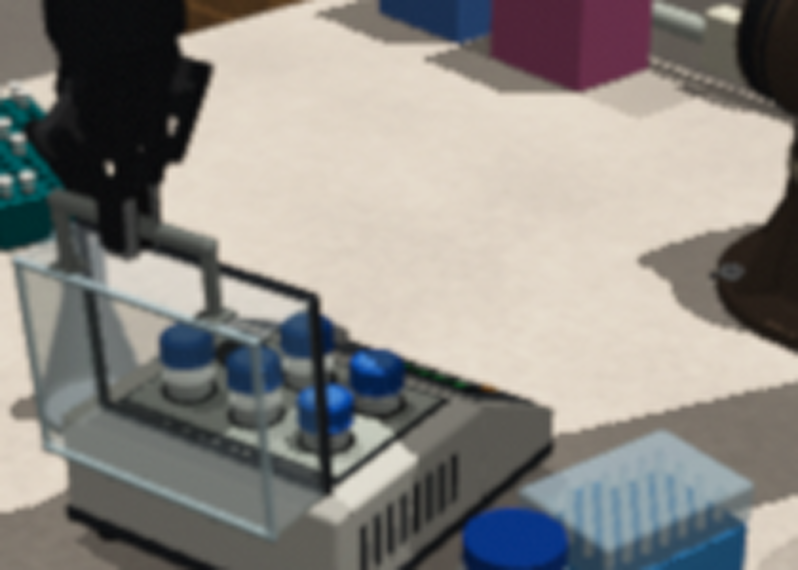

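Call:
{"op": "arm_command", "data": {
  "commands": [
    {"fingers": -1, "travel": [4.5, 11.5, 0], "angular": [0, 0, 0]},
    {"fingers": -1, "travel": [0, 0, 0], "angular": [0, 0, 0]},
    {"fingers": -0.1, "travel": [0, 0, 0], "angular": [0, 0, 0]},
    {"fingers": -0.1, "travel": [0, 0, 0], "angular": [0, 0, 0]},
    {"fingers": -0.1, "travel": [0, 0, 0], "angular": [0, 0, 0]}
  ]
}}

```text
t: 6.27
eef_pos: [0.6933, -0.0043, 0.2498]
ee_rot: [0.882, 1.57, -0.432]
ft_force: [-0.2, -0.5, -0.1]
grip_width: 0.452
```

Call:
{"op": "arm_command", "data": {
  "commands": [
    {"fingers": -0.1, "travel": [-15, 0, 0], "angular": [0, 0, 0]},
    {"fingers": -0.1, "travel": [-25, 0, 0], "angular": [0, 0, 0]},
    {"fingers": -0.1, "travel": [-25, 0, 0], "angular": [0, 0, 0]},
    {"fingers": -1, "travel": [-10, -20, 0], "angular": [0, 0, 0]},
    {"fingers": -1, "travel": [0, -35, 0], "angular": [0, 0, 0]}
  ]
}}

```text
t: 6.68
eef_pos: [0.6416, -0.0182, 0.326]
ee_rot: [1.166, 1.566, -0.147]
ft_force: [1.2, -0.2, -0.0]
grip_width: 0.176
```

Call:
{"op": "arm_command", "data": {
  "commands": [
    {"fingers": -1, "travel": [0, -35, 0], "angular": [0, 0, 0]},
    {"fingers": -1, "travel": [0, -35, 0], "angular": [0, 0, 0]},
    {"fingers": -1, "travel": [0, 0, 0], "angular": [0, 0, 0]}
  ]
}}

```text
t: 6.93
eef_pos: [0.5676, -0.0369, 0.3248]
ee_rot: [-1.452, 1.569, -2.767]
ft_force: [0.3, -0.3, 0.4]
grip_width: 0.001
```

```bash
python3 -c "
from h import *
st(); s=snap('scene','s8');snap('top','t8');snap('wrist','w8')
t=cv2.imread('pics/s8.png'); c=t[115:265,190:400]; cv2.imwrite('pics/s8c.png',cv2.resize(c,None,fx=3.8,fy=3.8,interpolation=cv2.INTER_CUBIC))
t=cv2.imread('pics/t8.png'); c=t[110:280,180:460]; cv2.imwrite('pics/t8c.png',cv2.resize(c,None,fx=2.8,fy=2.8,interpolation=cv2.INTER_CUBIC))
"
```

```text
t 6.93 pos [ 0.5676 -0.0369  0.3248] loc [ 32.2  -1.1 324.8] grip 0.001 F [ 0.3 -0.3  0.4]
q [-1.810e-01  3.290e-01  1.567e+00 -1.000e-03  1.247e+00 -4.370e-01] xdir [-0.001 -0.001 -1.   ] yaw of y 0.2561
```

View pics/s8c.png

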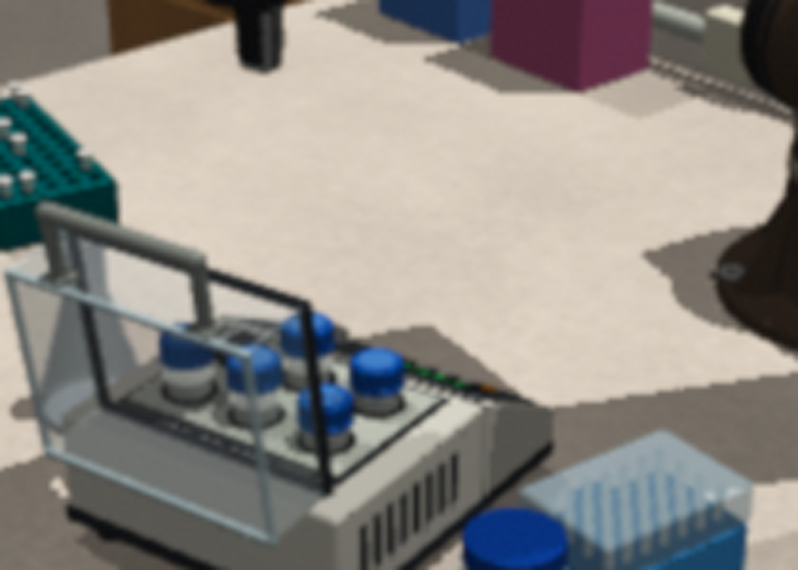

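View pics/w8.png

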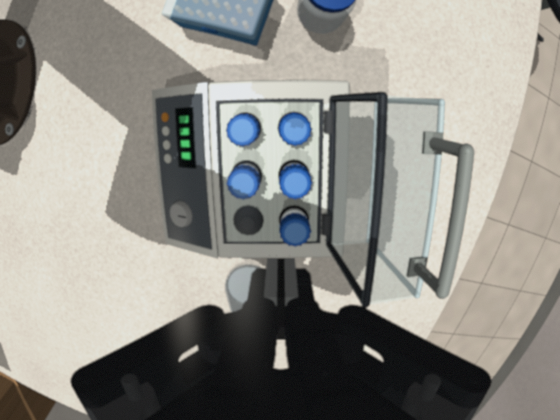

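View pics/t8c.png

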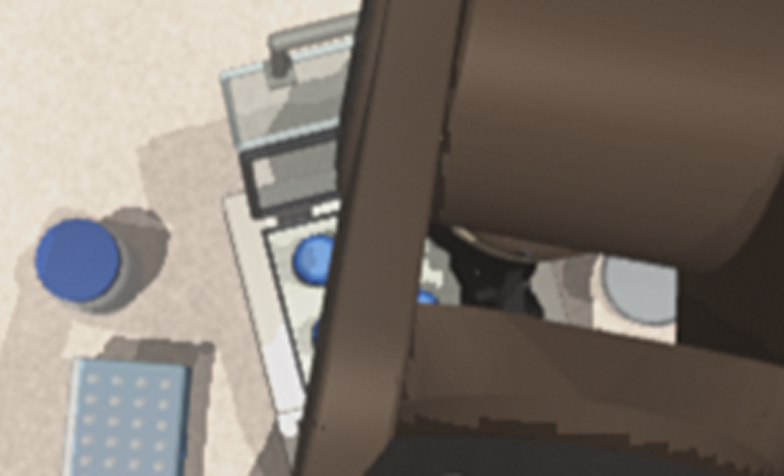

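```bash
cat >> h.py <<'E'
def ww(s,u,v,o):
    du,dv=u-s['cx'],v-s['cy']; r=np.hypot(du,dv); th=r/s['fx']
    z=np.median(s['z_map'][int(v)-1:int(v)+2,int(u)-1:int(u)+2]); k=np.tan(th)/max(r,1e-9)*z
    p=np.array([du*k,-dv*k,-z,1]); q=(s['tool_from_camera']@p)[:3]
    R=Ro.from_euler('xyz',o['ee_rot']).as_matrix(); return o['eef_pos']+R@q
E
python3 -c "
from h import *
s=dict(np.load('pics/w8.npz')); o=ctrl.get_obs()
for p in [(243,128),(294,128),(244,180),(294,180),(295,228),(248,220),(268,155),(221,125)]: a=ww(s,*p,o); print(p,np.round(a,4),loc(a))
t=cv2.imread('pics/w8.png'); cv2.imwrite('pics/w8c.png',cv2.resize(t[70:270,140:360],None,fx=3,fy=3,interpolation=cv2.INTER_CUBIC))
"
```

```text
(243, 128) [0.522  0.01   0.1307] [-1.000e-01  5.580e+01  1.307e+02]
(294, 128) [0.5728 0.023  0.1307] [ 52.3  55.6 130.7]
(244, 180) [ 0.5363 -0.0409  0.141 ] [  0.9   2.9 141. ]
(294, 180) [ 0.5862 -0.028   0.141 ] [ 52.4   2.9 141. ]
(295, 228) [ 0.6014 -0.079   0.1404] [ 54.3 -50.3 140.4]
(248, 220) [ 0.5499 -0.0937  0.1124] [  0.8 -51.6 112.4]
(268, 155) [ 0.5541 -0.0163  0.0989] [24.3 22.3 98.9]
(221, 125) [0.4935 0.0044 0.0978] [-29.1  57.6  97.8]
```

View pics/w8c.png

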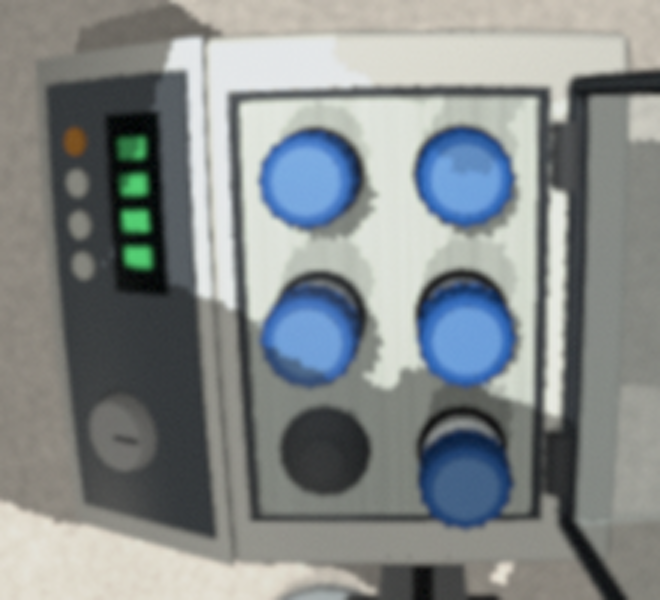

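```bash
python3 -c "
from h import *
go(48,2,148)"
```

```text
t 7.08 pos [ 0.5728 -0.0363  0.3246] loc [ 37.3  -1.8 324.6] grip -0.002 F [ 0.6 -0.5  0.1]
q [-0.178  0.336  1.557 -0.     1.248 -0.435] xdir [ 0.001 -0.    -1.   ] yaw of y 0.2565
tool delta mm [176.6  10.5  -3.9] dist 177.0
```

Call:
{"op": "arm_command", "data": {
  "commands": [
    {"fingers": -1, "travel": [35, 4, -1.5], "angular": [0, 0, 0]},
    {"fingers": -1, "travel": [35, 4, -1.5], "angular": [0, 0, 0]},
    {"fingers": -1, "travel": [35, 2, -1], "angular": [0, 0, 0]},
    {"fingers": -1, "travel": [35, 0, 0], "angular": [0, 0, 0]},
    {"fingers": -1, "travel": [28, 0, 0], "angular": [0, 0, 0]}
  ]
}}

```text
t: 7.5
eef_pos: [0.5817, -0.0292, 0.1529]
ee_rot: [-1.937, 1.569, 3.033]
ft_force: [0.9, 0.3, -0.4]
grip_width: 0.0
```

```bash
python3 -c "
from h import *
go(48,2,133);snap('wrist','w9')"
```

```text
t 7.5 pos [ 0.5817 -0.0292  0.1529] loc [ 47.7   2.9 152.9] grip 0.0 F [ 0.9  0.3 -0.4]
q [-0.164  0.521  1.749 -0.     0.873 -0.421] xdir [-0.002  0.    -1.   ] yaw of y 0.2577
tool delta mm [19.9  0.3  0.9] dist 19.9
```

View pics/w9.png

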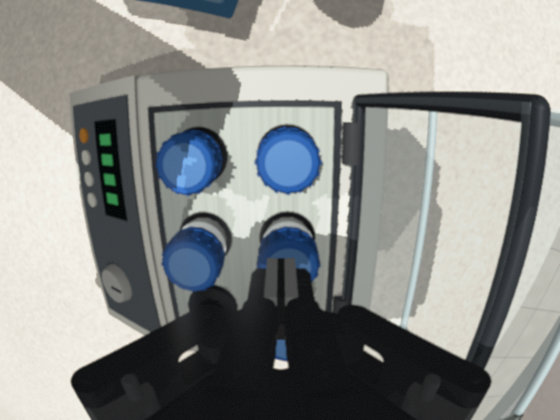

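Call:
{"op": "arm_command", "data": {
  "commands": [
    {"fingers": -1, "travel": [8, 0, 0], "angular": [0, 0, 0]},
    {"fingers": -1, "travel": [5, 0, 0], "angular": [0, 0, 0]},
    {"fingers": -1, "travel": [4, 0, 0], "angular": [0, 0, 0]},
    {"fingers": -1, "travel": [3, 0, 0], "angular": [0, 0, 0]},
    {"fingers": -1, "travel": [0, 0, 0], "angular": [0, 0, 0]}
  ]
}}

```text
t: 7.97
eef_pos: [0.5822, -0.0296, 0.1375]
ee_rot: [1.142, 1.568, -0.171]
ft_force: [-2.0, 0.4, 5.2]
grip_width: 0.001
```

Call:
{"op": "arm_command", "data": {
  "commands": [
    {"fingers": -1, "travel": [3, 0, 0], "angular": [0, 0, 0]},
    {"fingers": -1, "travel": [2, 0, 0], "angular": [0, 0, 0]},
    {"fingers": -1, "travel": [0, 0, 0], "angular": [0, 0, 0]}
  ]
}}

```text
t: 8.22
eef_pos: [0.5818, -0.0297, 0.1314]
ee_rot: [1.099, 1.569, -0.215]
ft_force: [0.2, -0.3, 0.0]
grip_width: 0.005
```

Call:
{"op": "arm_command", "data": {
  "commands": [
    {"fingers": -1, "travel": [-25, 0, 0], "angular": [0, 0, 0]},
    {"fingers": -1, "travel": [0, -25, 0], "angular": [0, 0, 0]},
    {"fingers": -1, "travel": [0, -25, 0], "angular": [0, 0, 0]},
    {"fingers": -1, "travel": [0, 0, 0], "angular": [0, 0, 0]}
  ]
}}

```text
t: 8.55
eef_pos: [0.5299, -0.0427, 0.1564]
ee_rot: [-1.82, 1.569, -3.134]
ft_force: [-0.5, -0.2, 0.0]
grip_width: 0.0
```

```bash
python3 -c "
from h import *
go(-3,2,131);snap('wrist','w10')"
```

```text
t 8.55 pos [ 0.5299 -0.0427  0.1564] loc [ -5.8   2.9 156.4] grip 0.0 F [-0.5 -0.2  0. ]
q [-0.204  0.454  1.87  -0.     0.819 -0.461] xdir [-0.001 -0.    -1.   ] yaw of y 0.2569
tool delta mm [25.4  2.8  0.9] dist 25.5
```

View pics/w10.png

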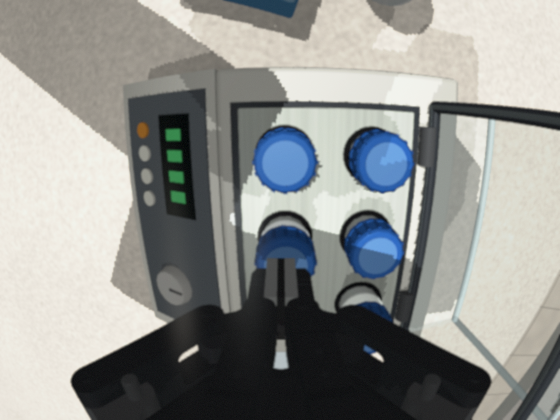

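Call:
{"op": "arm_command", "data": {
  "commands": [
    {"fingers": -1, "travel": [12, 2, 0], "angular": [0, 0, 0]},
    {"fingers": -1, "travel": [5, 0, 0], "angular": [0, 0, 0]},
    {"fingers": -1, "travel": [4, 0, 0], "angular": [0, 0, 0]},
    {"fingers": -1, "travel": [4, 0, 0], "angular": [0, 0, 0]},
    {"fingers": -1, "travel": [3, 0, 0], "angular": [0, 0, 0]}
  ]
}}

```text
t: 9.02
eef_pos: [0.5361, -0.0417, 0.1301]
ee_rot: [1.136, 1.568, -0.177]
ft_force: [-16.8, 4.3, 71.0]
grip_width: 0.002
```

Call:
{"op": "arm_command", "data": {
  "commands": [
    {"fingers": -1, "travel": [2, 0, 0], "angular": [0, 0, 0]},
    {"fingers": -1, "travel": [0, 0, 0], "angular": [0, 0, 0]},
    {"fingers": -1, "travel": [0, 0, 0], "angular": [0, 0, 0]}
  ]
}}

```text
t: 9.27
eef_pos: [0.5361, -0.0418, 0.1303]
ee_rot: [1.096, 1.566, -0.217]
ft_force: [-14.8, 2.5, 56.2]
grip_width: 0.0
```

Call:
{"op": "arm_command", "data": {
  "commands": [
    {"fingers": -1, "travel": [-28, 0, 0], "angular": [0, 0, 0]},
    {"fingers": -1, "travel": [0, 24, 26], "angular": [0, 0, 0]},
    {"fingers": -1, "travel": [0, 24, 26], "angular": [0, 0, 0]},
    {"fingers": -1, "travel": [0, 0, 0], "angular": [0, 0, 0]}
  ]
}}

```text
t: 9.6
eef_pos: [0.5992, -0.0826, 0.1543]
ee_rot: [1.002, 1.566, -0.312]
ft_force: [-0.4, -0.4, 0.1]
grip_width: -0.002
```

```bash
python3 -c "
from h import *
go(50,-52,131);snap('wrist','w11')"
```

```text
t 9.6 pos [ 0.5992 -0.0826  0.1543] loc [ 51.2 -53.2 154.3] grip -0.002 F [-0.4 -0.4  0.1]
q [-0.246  0.545  1.695 -0.     0.897 -0.502] xdir [ 0.005 -0.002 -1.   ] yaw of y 0.2562
tool delta mm [23.3 -1.3 -1.3] dist 23.4
```

View pics/w11.png

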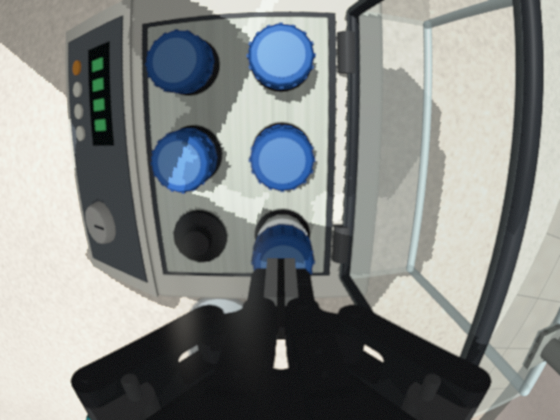

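The tips sit over the rear-right cap (283,240). The two centre caps now look as low as the left pair.

Call:
{"op": "arm_command", "data": {
  "commands": [
    {"fingers": -1, "travel": [9, -1, 0], "angular": [0, 0, 0]},
    {"fingers": -1, "travel": [5, 0, 0], "angular": [0, 0, 0]},
    {"fingers": -1, "travel": [4, 0, 0], "angular": [0, 0, 0]},
    {"fingers": -1, "travel": [3, 0, 0], "angular": [0, 0, 0]},
    {"fingers": -1, "travel": [2, 0, 0], "angular": [0, 0, 0]}
  ]
}}

```text
t: 10.07
eef_pos: [0.5928, -0.0795, 0.1307]
ee_rot: [-2.121, 1.569, 2.849]
ft_force: [-9.7, 3.8, 28.8]
grip_width: 0.002
```

Call:
{"op": "arm_command", "data": {
  "commands": [
    {"fingers": -1, "travel": [2, 0, 0], "angular": [0, 0, 0]},
    {"fingers": -1, "travel": [0, 0, 0], "angular": [0, 0, 0]}
  ]
}}

```text
t: 10.23
eef_pos: [0.5928, -0.0795, 0.1307]
ee_rot: [-1.767, 1.571, -3.08]
ft_force: [-9.3, 2.1, 25.4]
grip_width: 0.002
```

Call:
{"op": "arm_command", "data": {
  "commands": [
    {"fingers": -1, "travel": [-40, 0, 0], "angular": [0, 0, 0]},
    {"fingers": -1, "travel": [-40, 0, 0], "angular": [0, 0, 0]},
    {"fingers": -1, "travel": [-38, 0, -10], "angular": [0, 0, 0]},
    {"fingers": -1, "travel": [-38, 0, -10], "angular": [0, 0, 0]},
    {"fingers": -1, "travel": [-38, 0, -10], "angular": [0, 0, 0]}
  ]
}}

```text
t: 10.65
eef_pos: [0.585, -0.0504, 0.3242]
ee_rot: [-2.074, 1.57, 2.896]
ft_force: [-0.6, -0.3, -0.1]
grip_width: -0.0
```

Call:
{"op": "arm_command", "data": {
  "commands": [
    {"fingers": -1, "travel": [0, 0, -10], "angular": [0, 0, 0]},
    {"fingers": -1, "travel": [0, 0, -10], "angular": [0, 0, 0]},
    {"fingers": -1, "travel": [0, 0, 0], "angular": [0, 0, 0]}
  ]
}}

```text
t: 10.9
eef_pos: [0.5798, -0.03, 0.3218]
ee_rot: [-2.157, 1.569, 2.814]
ft_force: [0.5, 0.1, -0.9]
grip_width: 0.0
```

```bash
python3 -c "
from h import *
o,R=st(); snap('wrist','w12');snap('scene','s12')
t=cv2.imread('pics/s12.png'); c=t[115:265,190:400]; cv2.imwrite('pics/s12c.png',cv2.resize(c,None,fx=3.8,fy=3.8,interpolation=cv2.INTER_CUBIC))
s=dict(np.load('pics/w12.npz'))
# cap top heights by locating grid
for u in range(150,480,1):pass
import itertools
H=np.array([[ (ww(s,u,v,o)) for u in range(180,330,2)] for v in range(60,260,2)])
L=np.array([[loc(p) for p in r] for r in H])
for x,y in itertools.product((-2.5,52.5),(-52.5,2.5,57.5)):
    m=np.hypot(L[...,0]-x,L[...,1]-y)<8
    print(x,y,np.round(np.median(L[m][:,2]),1),m.sum())
"
```

```text
t 10.9 pos [ 0.5798 -0.03    0.3218] loc [ 45.7   2.5 321.8] grip 0.0 F [ 0.5  0.1 -0.9]
q [-0.166  0.35   1.543  0.     1.25  -0.424] xdir [-0.001  0.    -1.   ] yaw of y 0.2586
-2.5 -52.5 112.5 40
-2.5 2.5 131.1 43
-2.5 57.5 130.8 51
52.5 -52.5 130.9 38
52.5 2.5 130.8 43
52.5 57.5 130.8 49
```

View pics/w12.png

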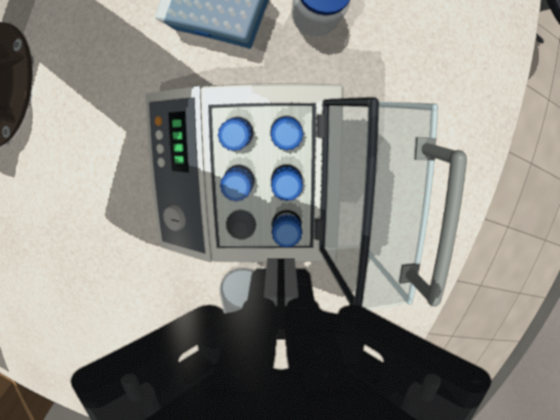

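View pics/s12c.png

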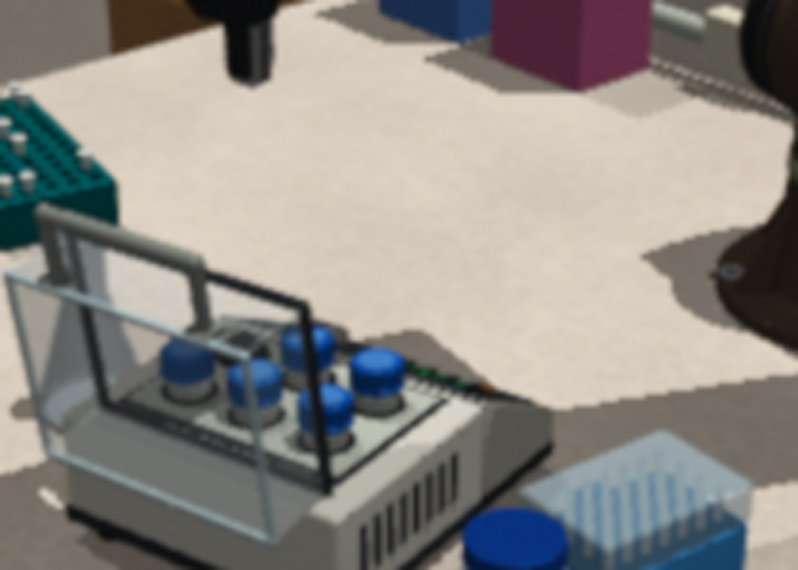

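```bash
python3 -c "
from h import *
print(loc([0.6933,-0.0043,0.2498])); go(*loc([0.6933,-0.0043,0.325]))"
```

```text
[162.   -1.2 249.8]
t 11.0 pos [ 0.5803 -0.0314  0.3211] loc [ 45.9   1.1 321.1] grip -0.0 F [-0.2  1.5  0. ]
q [-0.168  0.351  1.542 -0.     1.251 -0.426] xdir [-0.003  0.    -1.   ] yaw of y 0.2581
tool delta mm [ -4.2 116.1   2.6] dist 116.2
```

Call:
{"op": "arm_command", "data": {
  "commands": [
    {"fingers": -0.1, "travel": [-2, 29, 0.7], "angular": [0, 0, 0]},
    {"fingers": -0.1, "travel": [-2, 29, 0.7], "angular": [0, 0, 0]},
    {"fingers": -0.1, "travel": [0, 29, 0.7], "angular": [0, 0, 0]},
    {"fingers": -0.1, "travel": [0, 29, 0.5], "angular": [0, 0, 0]},
    {"fingers": -0.1, "travel": [0, 0, 0], "angular": [0, 0, 0]}
  ]
}}

```text
t: 11.42
eef_pos: [0.6968, -0.0044, 0.3231]
ee_rot: [-1.983, 1.568, 2.987]
ft_force: [1.3, 0.5, -0.0]
grip_width: 0.45
```

```bash
python3 -c "
from h import *
go(162,-1.2,250);snap('wrist','w13')"
```

```text
t 11.42 pos [ 0.6968 -0.0044  0.3231] loc [165.4  -2.2 323.1] grip 0.45 F [ 1.3  0.5 -0. ]
q [-0.101  0.537  1.231  0.     1.377 -0.359] xdir [-0.003  0.    -1.   ] yaw of y 0.2576
tool delta mm [73.1 -3.2 -0.9] dist 73.2
```

View pics/w13.png

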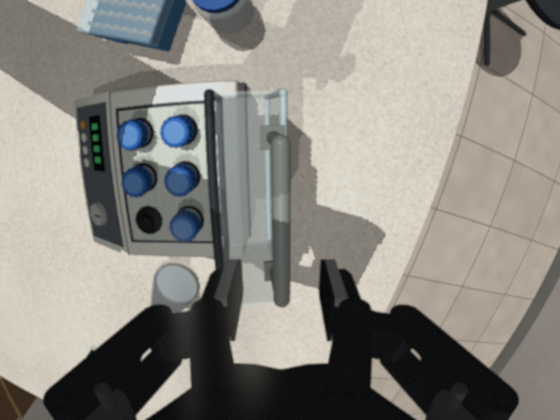

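The bar runs down the image centre line (column 280), between the open fingers. I'll descend and grip it.

Call:
{"op": "arm_command", "data": {
  "commands": [
    {"fingers": -0.1, "travel": [24, -0.5, 0], "angular": [0, 0, 0]},
    {"fingers": -0.1, "travel": [24, -0.5, 0], "angular": [0, 0, 0]},
    {"fingers": -0.1, "travel": [24, 0, 0], "angular": [0, 0, 0]},
    {"fingers": -0.1, "travel": [0, 0, 0], "angular": [0, 0, 0]},
    {"fingers": -1, "travel": [0, 0, 0], "angular": [0, 0, 0]}
  ]
}}

```text
t: 11.88
eef_pos: [0.6919, -0.0055, 0.2537]
ee_rot: [-1.884, 1.568, 3.085]
ft_force: [0.5, -0.0, 1.2]
grip_width: 0.32
```

Call:
{"op": "arm_command", "data": {
  "commands": [
    {"fingers": -1, "travel": [0, 0, 0], "angular": [0, 0, 0]},
    {"fingers": -1, "travel": [0, 0, 0], "angular": [0, 0, 0]},
    {"fingers": -1, "travel": [0, 0, 0], "angular": [0, 0, 0]},
    {"fingers": -1, "travel": [0, 0, 0], "angular": [0, 0, 0]}
  ]
}}

```text
t: 12.22
eef_pos: [0.6935, -0.0053, 0.2567]
ee_rot: [1.131, 1.567, -0.182]
ft_force: [3.9, -0.8, 6.5]
grip_width: 0.113
```

```bash
python3 -c "
from h import *
o,R=st();snap('wrist','w14')
a=loc(o['eef_pos'])
Rr=np.hypot(180,50);a0=np.arctan2(50,180)
# bar x in my loc = hinge 92.5 approx
for hx in (90,92.5):
  print('theta est',np.arccos(-(a[0]-hx)/Rr)-a0, 'bar z',97+Rr*np.sin(np.arccos(-(a[0]-hx)/Rr)))
th=np.arange(1.70,-.001,-.085)
x=-Rr*np.cos(a0+th);z=Rr*np.sin(a0+th)
for i in range(len(th)-1): print(round(th[i+1],3),np.round([-(z[i+1]-z[i]),x[i+1]-x[i]],1))
"
```

```text
t 12.22 pos [ 0.6935 -0.0053  0.2567] loc [161.9  -2.2 256.7] grip 0.113 F [ 3.9 -0.8  6.5]
q [-0.103  0.57   1.343 -0.     1.224 -0.36 ] xdir [ 0.004 -0.001 -1.   ] yaw of y 0.2573
theta est 1.694918478048407 bar z 269.4250271857308
theta est 1.6804624891944049 bar z 270.4463605844758
1.615 [ -5.6 -14.9]
1.53 [ -4.3 -15.3]
1.445 [ -3.  -15.6]
1.36 [ -1.6 -15.8]
1.275 [ -0.3 -15.9]
1.19 [  1.1 -15.8]
1.105 [  2.4 -15.7]
1.02 [  3.7 -15.4]
0.935 [  5.  -15.1]
0.85 [  6.3 -14.6]
0.765 [  7.5 -14. ]
0.68 [  8.7 -13.3]
0.595 [  9.8 -12.5]
0.51 [ 10.8 -11.6]
0.425 [ 11.7 -10.7]
0.34 [12.6 -9.7]
0.255 [13.4 -8.5]
0.17 [14.1 -7.4]
0.085 [14.6 -6.2]
0.0 [15.1 -4.9]
```

View pics/w14.png

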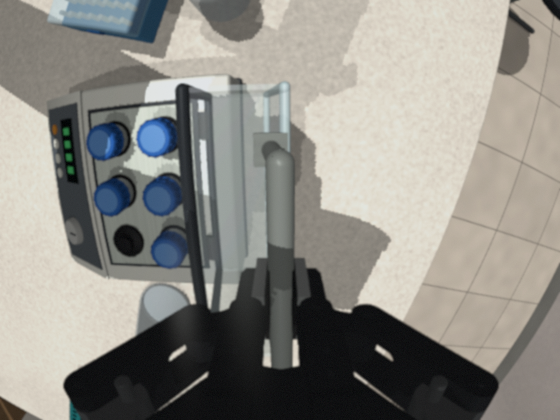

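Call:
{"op": "arm_command", "data": {
  "commands": [
    {"fingers": -1, "travel": [-5.6, -14.9, 0], "angular": [0, 0, 0]},
    {"fingers": -1, "travel": [-4.3, -15.3, 0], "angular": [0, 0, 0]},
    {"fingers": -1, "travel": [-3, -15.6, 0], "angular": [0, 0, 0]},
    {"fingers": -1, "travel": [-1.6, -15.8, 0], "angular": [0, 0, 0]},
    {"fingers": -1, "travel": [-0.3, -15.9, 0], "angular": [0, 0, 0]}
  ]
}}

```text
t: 12.68
eef_pos: [0.6187, -0.0255, 0.2722]
ee_rot: [1.08, 1.564, -0.233]
ft_force: [7.8, -5.3, 1.0]
grip_width: 0.11
```

Call:
{"op": "arm_command", "data": {
  "commands": [
    {"fingers": -1, "travel": [1.1, -15.8, 0], "angular": [0, 0, 0]},
    {"fingers": -1, "travel": [2.4, -15.7, 0], "angular": [0, 0, 0]},
    {"fingers": -1, "travel": [3.7, -15.4, 0], "angular": [0, 0, 0]},
    {"fingers": -1, "travel": [5, -15.1, 0], "angular": [0, 0, 0]},
    {"fingers": -1, "travel": [6.3, -14.6, 0], "angular": [0, 0, 0]}
  ]
}}

```text
t: 13.1
eef_pos: [0.5439, -0.0451, 0.2525]
ee_rot: [0.927, 1.566, -0.387]
ft_force: [-1.6, -2.6, 11.4]
grip_width: 0.113
```

```bash
python3 -c "
from h import *
o,R=st();snap('scene','s15')
t=cv2.imread('pics/s15.png'); c=t[115:265,190:400]; cv2.imwrite('pics/s15c.png',cv2.resize(c,None,fx=3.8,fy=3.8,interpolation=cv2.INTER_CUBIC))"
```

```text
t 13.1 pos [ 0.5439 -0.0451  0.2525] loc [  7.2  -3.  252.5] grip 0.113 F [-1.6 -2.6 11.4]
q [-2.030e-01  3.550e-01  1.729e+00 -1.000e-03  1.053e+00 -4.600e-01] xdir [ 0.004 -0.002 -1.   ] yaw of y 0.2573
```

View pics/s15c.png

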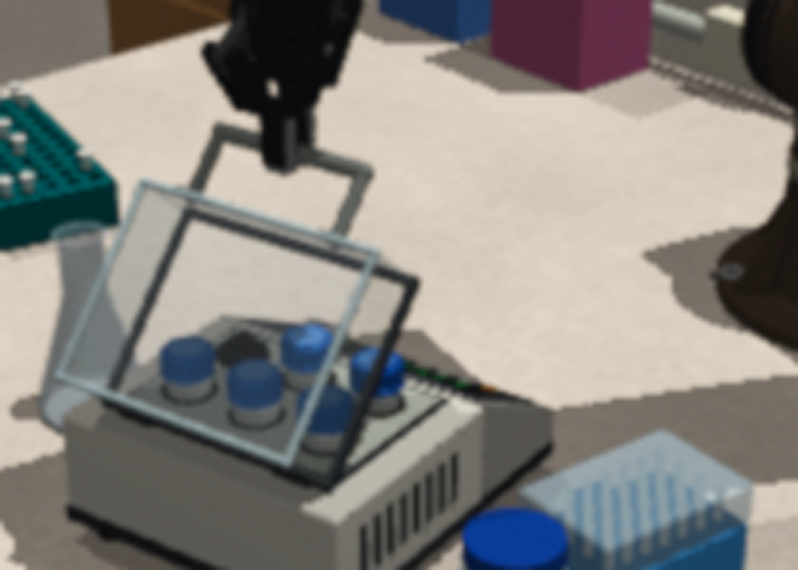

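Call:
{"op": "arm_command", "data": {
  "commands": [
    {"fingers": -1, "travel": [7.5, -14, 0], "angular": [0, 0, 0]},
    {"fingers": -1, "travel": [8.7, -13.3, 0], "angular": [0, 0, 0]},
    {"fingers": -1, "travel": [9.8, -12.5, 0], "angular": [0, 0, 0]},
    {"fingers": -1, "travel": [10.8, -11.6, 0], "angular": [0, 0, 0]},
    {"fingers": -1, "travel": [11.7, -10.7, 0], "angular": [0, 0, 0]}
  ]
}}

```text
t: 13.57
eef_pos: [0.4842, -0.0608, 0.2034]
ee_rot: [0.917, 1.566, -0.396]
ft_force: [12.1, -3.0, -5.1]
grip_width: 0.112
```

Call:
{"op": "arm_command", "data": {
  "commands": [
    {"fingers": -1, "travel": [12.6, -9.7, 0], "angular": [0, 0, 0]},
    {"fingers": -1, "travel": [13.4, -8.5, 0], "angular": [0, 0, 0]},
    {"fingers": -1, "travel": [14.1, -7.4, 0], "angular": [0, 0, 0]},
    {"fingers": -1, "travel": [0, 0, 0], "angular": [0, 0, 0]}
  ]
}}

```text
t: 13.9
eef_pos: [0.4595, -0.067, 0.1615]
ee_rot: [1.126, 1.568, -0.188]
ft_force: [9.6, -0.2, -7.3]
grip_width: 0.114
```

```bash
python3 -c "
from h import *
o,R=st()"
```

```text
t 13.9 pos [ 0.4595 -0.067   0.1615] loc [-80.1  -2.9 161.5] grip 0.114 F [ 9.6 -0.2 -7.3]
q [-0.287  0.363  2.023  0.     0.753 -0.544] xdir [ 0.003 -0.001 -1.   ] yaw of y 0.2568
```

Call:
{"op": "arm_command", "data": {
  "commands": [
    {"fingers": -1, "travel": [14.6, -6.2, 0], "angular": [0, 0, 0]},
    {"fingers": -1, "travel": [13, -4.5, 0], "angular": [0, 0, 0]},
    {"fingers": -1, "travel": [3, -0.5, 0], "angular": [0, 0, 0]},
    {"fingers": -1, "travel": [0, 0, 0], "angular": [0, 0, 0]}
  ]
}}

```text
t: 14.23
eef_pos: [0.452, -0.0705, 0.1339]
ee_rot: [1.038, 1.56, -0.276]
ft_force: [13.8, -1.0, 5.5]
grip_width: 0.113
```

Call:
{"op": "arm_command", "data": {
  "commands": [
    {"fingers": -1, "travel": [3, 0, 0], "angular": [0, 0, 0]},
    {"fingers": -1, "travel": [2, 0, 0], "angular": [0, 0, 0]},
    {"fingers": -1, "travel": [0, 0, 0], "angular": [0, 0, 0]}
  ]
}}

```text
t: 14.48
eef_pos: [0.4521, -0.0705, 0.1305]
ee_rot: [1.023, 1.559, -0.29]
ft_force: [7.3, -0.1, 36.4]
grip_width: 0.107
```

```bash
python3 -c "
from h import *
o,R=st();snap('scene','s16')
t=cv2.imread('pics/s16.png'); c=t[115:265,190:400]; cv2.imwrite('pics/s16c.png',cv2.resize(c,None,fx=3.8,fy=3.8,interpolation=cv2.INTER_CUBIC))"
```

```text
t 14.48 pos [ 0.4521 -0.0705  0.1305] loc [-88.1  -4.5 130.5] grip 0.107 F [ 7.3 -0.1 36.4]
q [-0.299  0.404  2.075  0.     0.651 -0.557] xdir [ 0.012 -0.003 -1.   ] yaw of y 0.2573
```

View pics/s16c.png

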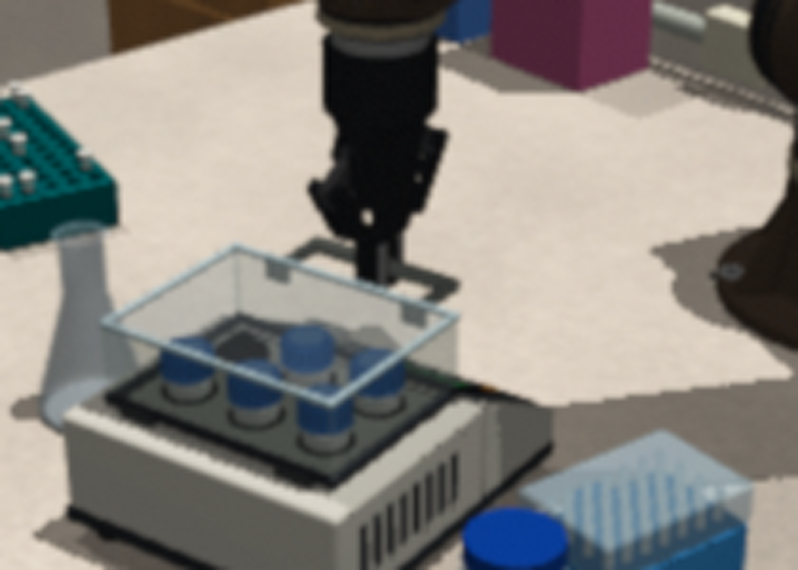

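Call:
{"op": "arm_command", "data": {
  "commands": [
    {"fingers": -0.1, "travel": [0, 0, 0], "angular": [0, 0, 0]},
    {"fingers": -0.1, "travel": [0, 0, 0], "angular": [0, 0, 0]},
    {"fingers": -0.1, "travel": [0, 0, 0], "angular": [0, 0, 0]},
    {"fingers": -0.1, "travel": [0, 0, 0], "angular": [0, 0, 0]}
  ]
}}

```text
t: 14.87
eef_pos: [0.4476, -0.0693, 0.1268]
ee_rot: [-2.026, 1.57, 2.943]
ft_force: [0.4, 0.5, -0.5]
grip_width: 0.449
```

```bash
python3 -c "
from h import *
o,R=st();snap('wrist','w17')"
```

```text
t 14.87 pos [ 0.4476 -0.0693  0.1268] loc [-92.1  -2.1 126.8] grip 0.449 F [ 0.4  0.5 -0.5]
q [-0.3    0.409  2.081 -0.     0.652 -0.557] xdir [-0.001  0.    -1.   ] yaw of y 0.2573
```

View pics/w17.png

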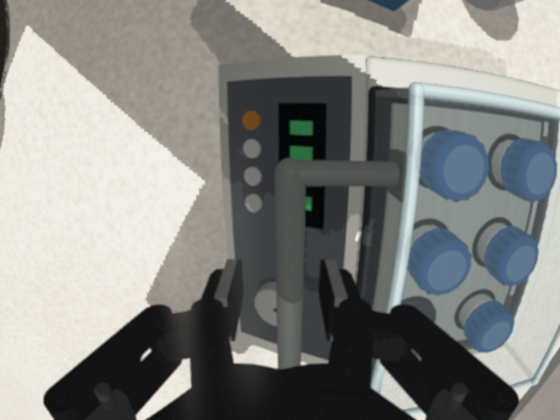

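Jaws are clear on both sides of the bar (bar at column about 288). I'll shift slightly to +y, then rise straight up.

Call:
{"op": "arm_command", "data": {
  "commands": [
    {"fingers": -0.1, "travel": [0, 3, 0], "angular": [0, 0, 0]},
    {"fingers": -0.1, "travel": [-15, 0, 0], "angular": [0, 0, 0]},
    {"fingers": -0.1, "travel": [-30, 0, 0], "angular": [0, 0, 0]},
    {"fingers": -0.1, "travel": [-35, 0, 0], "angular": [0, 0, 0]},
    {"fingers": -0.1, "travel": [-35, 0, 0], "angular": [0, 0, 0]}
  ]
}}

```text
t: 15.33
eef_pos: [0.4506, -0.0684, 0.2429]
ee_rot: [-2.083, 1.569, 2.887]
ft_force: [0.6, -0.3, -0.6]
grip_width: 0.449
```

Call:
{"op": "arm_command", "data": {
  "commands": [
    {"fingers": -0.1, "travel": [-30, 0, 20], "angular": [0, 0, 0]},
    {"fingers": -0.1, "travel": [-10, 0, 38], "angular": [0, 0, 0]},
    {"fingers": -0.1, "travel": [0, 0, 38], "angular": [0, 0, 0]},
    {"fingers": -0.1, "travel": [0, 0, 38], "angular": [0, 0, 0]},
    {"fingers": -0.1, "travel": [0, 0, 38], "angular": [0, 0, 0]}
  ]
}}

```text
t: 15.75
eef_pos: [0.4949, -0.2366, 0.2821]
ee_rot: [0.627, 1.57, -0.686]
ft_force: [1.1, 0.0, -0.6]
grip_width: 0.454
```

Call:
{"op": "arm_command", "data": {
  "commands": [
    {"fingers": -0.1, "travel": [0, 0, 38], "angular": [0, 0, 0]},
    {"fingers": -0.1, "travel": [0, 0, 30], "angular": [0, 0, 0]},
    {"fingers": -0.1, "travel": [0, 0, 0], "angular": [0, 0, 0]}
  ]
}}

```text
t: 16.0
eef_pos: [0.5127, -0.3054, 0.2807]
ee_rot: [-1.209, 1.57, -2.526]
ft_force: [0.1, -0.2, 0.5]
grip_width: 0.446
```

```bash
python3 -c "
from h import *
o,R=st();s=snap('top','t18');snap('scene','s18')
b=dict(np.load('pics/top0.npz'))
d=s['z_map']-b['z_map']
for n,u,v in (('bar',363,262),('bar2',340,268),('lidrim',363,228)):
  print(n)
t=cv2.imread('pics/s18.png'); a=cv2.imread('pics/scene0.png')
x=np.hstack([a[165:315,190:400],t[165:315,190:400]]);cv2.imwrite('pics/c18.png',cv2.resize(x,None,fx=1.9,fy=1.9,interpolation=cv2.INTER_CUBIC))
t=cv2.imread('pics/t18.png')[140:310,180:460];a=cv2.imread('pics/top0.png')[140:310,180:460]
x=np.hstack([a,t]);cv2.imwrite('pics/d18.png',cv2.resize(x,None,fx=1.4,fy=1.4,interpolation=cv2.INTER_CUBIC))
m=(np.abs(d)>.006)[140:310,180:460]; cv2.imwrite('pics/m18.png',cv2.resize((m*255).astype('uint8'),None,fx=2,fy=2))
"
```

```text
t 16.0 pos [ 0.5127 -0.3054  0.2807] loc [ -88.7 -247.   280.7] grip 0.446 F [ 0.1 -0.2  0.5]
q [-6.480e-01  4.060e-01  1.566e+00 -1.000e-03  1.170e+00 -9.010e-01] xdir [-0.001 -0.    -1.   ] yaw of y 0.2541
bar
bar2
lidrim
```

View pics/c18.png

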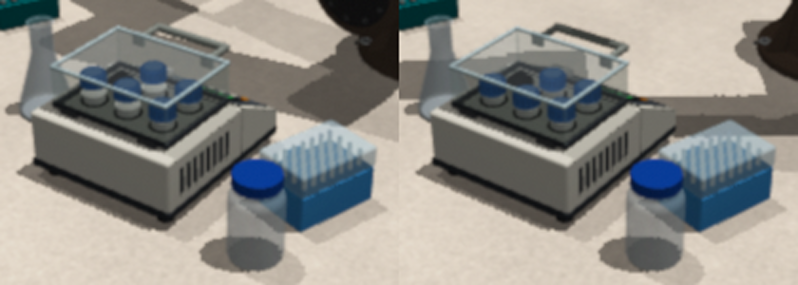

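View pics/d18.png

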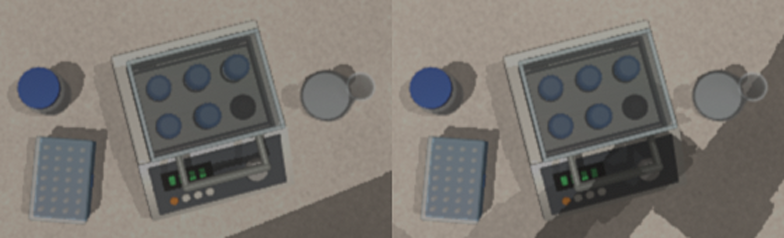

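View pics/m18.png

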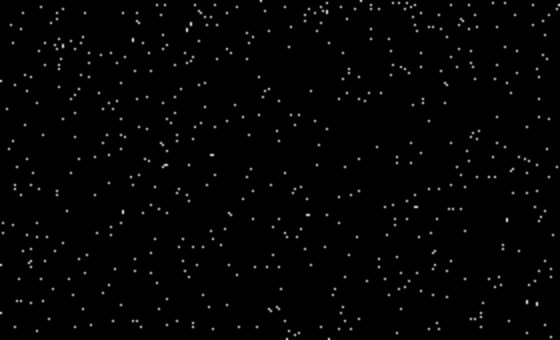

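```bash
python3 -c "
from h import *
s=dict(np.load('pics/top18.npz')) if 0 else dict(np.load('pics/t18.npz')); b=dict(np.load('pics/top0.npz'))
Z0=np.array([[w(b,u,v)[2] for u in range(260,390)] for v in range(155,290)]);Z1=np.array([[w(s,u,v)[2] for u in range(260,390)] for v in range(155,290)])
m=(Z0>.145)&(Z0<.17)&(Z1>.1)&(Z1<.2)
r=np.arange(155,290)[:,None]*np.ones(130)
for lo,hi in((155,185),(185,215),(215,240),(240,280)):
  k=m&(r>=lo)&(r<hi); print(lo,k.sum(),np.median(Z1[k]-Z0[k])*1e3,'mm')
"
```

```text
155 1307 0.01741046890724185 mm
185 3028 0.04378881753669406 mm
215 2414 -0.015171711563566337 mm
240 1178 0.00768343944251848 mm
```

The lid is back at its starting height to within 0.1 mm, nothing beside it moved, and the arm is clear. Handing in.

```bash
python3 -c "
from bench import ctrl
print(ctrl.close_job())"
```

```text
the job is handed in; nothing more can be done
None
```

The lid was opened, the three vented caps were pushed home, and the lid was shut again. I handed the job in at about t = 16 s; the hand-in gives no verdict.

- **Lid opening:** I gripped the bar handle and swung the lid up to about 1.7 rad, estimated from the tool position.
- **Caps:** I pushed down the front-centre, rear-centre and rear-right caps with the shut fingers. The two left caps were already sealed. With the lid still open, the wrist depth image put all five cap tops at about 131 mm, the sealed height. The highest pressing force I saw was about 71 N at the wrist, on the front-centre cap once it reached its stop.
- **Lid shutting:** I gripped the handle again, swung the lid down and pressed it onto its stop with about 36 N.
- **Last checks:** The lid's height in the top view matched the start within 0.1 mm. The flask, jar and tip box looked unmoved, with no depth change beyond scattered noise. The arm was clear, with about zero force.

No check failed or disagreed.

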